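Unlock the combination box of the reference standards

TASK

Unlock the grey lock box: turn its black dial left (counter-clockwise seen from above) to the 1 o'clock mark and pause there, right (clockwise) to the 3 o'clock mark and pause there, then left again until you feel it come gently against its stop inside (somewhere between 12 and 11, the marks do not tell exactly where). Leave the dial there and slide the red bolt fully home towards the dial. Force neither the dial against its stop nor the bolt against the lock, and leave the things around alone.

Things in the scene. Friction and masses are not known exactly. Their poses are not given: they have to be found in the camera images.
- lockbox: Grey steel lock box fixed to the bench, 220 (x) x 340 (y) x 100 mm high; origin at the centre of its underside, z up. Dial axis upright at x 0, y +85 mm; red bolt at x 0, y -25 mm when locked. A blue lid (6 mm proud, stays shut) covers y -47 to -163 mm.
- clock (a point): Centre of the dial's clock face on the box's top, on the dial's axis; axes as the box's. Twelve white marks on a black disc 124 mm across, 30 degrees apart, 42 to 52 mm from the axis, no letters: the long orange one (to 58 mm) at +x is 12 o'clock; 3 is at -y, 6 at -x, 9 at +y. Fixed to the box.
- dial (a joint): Angle of the black dial in rad: where its yellow pointer stands, clockwise (right, seen from above) from the 12 mark: 12 reads 0, 1 o'clock 0.524, 3 o'clock 1.571. Starts at 1.0 to 2.0; holds where left (friction 0.15 N m). Turned left it meets a hard stop inside, at a reading between -0.55 and -0.05 that differs each time; only there (up to about 0.07 short of it) is the gate open for the bolt.
- dial_grip (a point): Point on the dial's axis to grip, 30 mm above the box's top (130 mm above the bench). Ribbed rubbery knob (friction about 1.2), 40 mm across, 8 to 42 mm above the box's top, on a skirt disc 72 mm across whose top is 8 mm above the box's top. x axis along the yellow pointer, z up.
- bolt (a joint): Travel of the red bolt in m: 0 locked, 0.022 fully home (unlocked), where it meets its end. It slides along the box's +y, towards the dial, against 2.5 N of friction and stays where it is left. With the gate shut it is blocked after 2 to 8 mm; more than 15 N against the lock there is forcing it.
- bolt_grip (a point): Point in the red bolt's upright grip, 30 mm above the box's top, axes as the box's. The grip is a block 16 (x) x 22 (y) mm, 6 to 42 mm above the box's top, on a steel foot 20 x 30 mm, 7 mm high. A 10 mm rod runs from it to -y, its axis 14 mm above the box's top.
- keeper (a point): Middle of the fixed steel keeper bracket that spans the bolt's rod, on the lid's edge at y -63 mm, at the box's top: 25 (x) x 14 (y) mm, its top 26 mm above the box's top. Do not hit it.
- lock: Works of the lock, unseen inside the box, with the dial's stop 34 mm from the axis; origin on the dial's axis at bench height, axes as the box's. The stop must not bear over 16 N, i.e. 0.54 N m on the dial beyond its friction: turn slowly, feel the torque rise or the pointer no longer follow. 12 N of grip turns the dial freely.
- weight_a: Bystander: brass weight, 32 mm diameter, 34 mm high, stands on the blue lid; origin at its underside.
- resistor: Bystander: cream standard resistor block 40 x 50 x 28 mm with two brass posts to 38 mm, on the blue lid; origin at its underside.
- multimeter: Bystander: yellow hand multimeter 145 x 75 x 34 mm lying on the bench; origin at its underside.
- screwdriver: Bystander: screwdriver lying on the bench.
- wrench: Bystander: wrench lying on the bench.
- jar: Bystander: closed jar 60 mm diameter, 75 mm high on the bench; origin at its underside.
- cup: Bystander: mug 76 mm wide, 85 mm high on the bench; origin at its underside.

How it is judged:
By the outcome, as a careful person would: the job done as asked, in the order asked, and still so for the second after the job is handed in, with the robot touching nothing.
It also fails if it takes over 72 s, if anything falls off the work surface, if the arm or the gripper's body presses on something with over 40 N, if the wrist force passes 120 N, or if a joint passes its speed limit or range.

ROBOT

A 6-joint arm with a two-finger parallel gripper is mounted at the origin on the work surface. World frame = base frame: x ahead of the robot, y to its left, z up, the work surface at z = 0. Lengths are in mm, angles in rad, forces in N, time in s.
With the tool pointing down it reaches from about 300 to 875 mm from the base axis. Payload 6.4 kg.
Tool frame: the origin (TCP) lies midway between the tips of the shut fingers; the grasp point (between the pads) lies 19 mm behind it (bot.hold_point_z is the distance from the TCP to the grasp point, in mm); z points along the fingers, y is the line along which they close (so a half turn about z gives the same grasp; the last joint's range is limited). The gripper opens to 88 mm and grips with 3 to 60 N. Pads are 18 mm wide; open, the fingers measure 123 mm over their backs; the gripper's body (75 mm by 187 mm) begins 45 mm behind the grasp point.
Start: joints at [1.09, 0.181, 1.607, -0, 1.354, -0.206], TCP at [156.017, 553.444, 238.714] pointing down, gripper open.
Joint ranges: [-2.99, 2.99], [-0.89, 2.07], [0.3, 2.58], [-1.14, 4.28], [0, 2.63], [-3.12, 3.12]. Speed limits (rad/s): [2.57, 2.57, 3.01, 3.14, 3.14, 3.14].

INTERFACE

Orientations are given as a rotation vector (axis times angle).
In Python, from rig import bot, viewer, finder gives the robot as it stands. The module is installed in compiled form; this text tells all that it offers.
- The arm moves only by the tool step_arm, never from a script. Its argument "commands" is one flat list of numbers, 7 for each row, row after row: the finger opening in mm, from 0 to 88.1, then the shift along the tool's x, y, z in mm, then the turn, a rotation vector about the tool's x, y, z in rad. A call has exactly 10 rows; each row is the pose to reach, as a shift and turn from the pose commanded when the call began, along the tool's axes at that moment; what a row does not reach only later rows make up. A row lasts 1/12 s, in which the tool goes at most 41.7 mm and 7.16 degrees, less where a joint would pass 70% of its speed; a pose out of reach is approached as far as the arm can. A call with a gripper value outside its range is refused whole. The fingers move at their own pace and stop on an object; "force" is the grip in N (left out, the last holds). Time passes only in rows, so rows that repeat a pose let the fingers close, or fill a call up. It gives the time, the measured TCP pose, the force, the opening and the grip force at its end, in the units of the state.
- bot.get_obs(): the state, without advancing time (a new reading comes with each control period).
- viewer.grab_frame(name): name is "scene" or "side" or "wrist"; returns a dict with "image" (480x640x3 uint8, red, green, blue), "range_z" (480x640 float32, mm along the optical axis (not along the pixel's ray), 0 where there is no reading), "vfov" (degrees; the focal length in pixels is half the picture's height over the tangent of half this angle, whatever the lens; pixels are square), "cx", "cy" (the principal point, pixels), "camera_from_world" (4x4, takes a point from world to camera coordinates). Camera axes: x right, y down, z forward; pixel columns grow to the right and rows downward; lengths in mm; the calibration is good to about 2 mm. A picture is of the moment at which its call begins.
- bot.sign_off(): hands the job in; it is judged then, once.
Trained networks look in a picture, given as the dict that the camera call returned (one of the last four; its "shot" number tells which), for a name from the list of things; names that differ only in an ending like _2 or _b are one class to them, and where a whole thing is asked for, a point or a joint stands for the part that bears it (a point fixed in the world has none). Each returns a list of dicts, best first, with "confidence" (0 to 1); they miss things now and then, are a little off and sometimes report something else, mostly with a low value. They report only what shows in the picture. A call takes as long as a camera call.
- finder.spot_in(picture, thing): "point" ([column, row] in pixels, amid what is visible of it).
- finder.cut_out(picture, thing): "region" (480x640 bool, what is visible of it) and "point" ([column, row] in pixels, amid what is visible of it).
The state is a dict: "time": time; "joints": joint angles; "joint_velocities": joint speeds; "effort": joint torques, N m; "position": TCP position; "orientation": TCP orientation; "ft_force": force on the tool from outside, world axes, zero at the start; "ft_torque": the same for the moment, N m; "width": finger opening in mm; "gripper_force": force on a finger pad.
Only numpy, scipy, OpenCV 4.12 (cv2) and the standard library are available. Lean on these libraries where they do the work, as an engineer would, in place of code of your own. Each camera call takes 0.05 s, during which the arm holds its last target. There are 200 camera calls.

## Working session

There is one attempt and no reset: what is moved stays moved. The work goes in short steps, Python scripts to look and compute and a tool call to move; the robot and the scene stay as the last step left them, time stands still between calls to the robot, and variables do not carry over. Pictures are saved under pics/ and viewed, at most 10 in all, crops included, and the job is handed in when it is done.

Besides the shell and the picture viewer there is one more tool, called after "Request:" by a JSON object that holds its "api" and its "payload", one argument or row to a line. step_arm: Moves the arm, as the interface text tells. Its arguments: {"type":"object","properties":{"commands":{"type":"array","items":{"type":"number"}},"force":{"type":"number"}},"required":["commands"]}

```bash
mkdir -p pics; cat > h.py <<'E'
import numpy as np, cv2
from rig import bot, viewer, finder
from scipy.spatial.transform import Rotation as R
def K(f):
    return 240/np.tan(np.radians(f["vfov"])/2)
def pix2w(f,u,v,z=None):
    """world point at pixel; by depth or on plane z"""
    k=K(f);M=np.linalg.inv(f["camera_from_world"])
    d=np.array([(u-f["cx"])/k,(v-f["cy"])/k,1])
    if z is None: c=d*f["range_z"][int(round(v)),int(round(u))]
    else:
        dw=M[:3,:3]@d; c=d*(z-M[2,3])/dw[2]
    return M[:3,:3]@c+M[:3,3]
def cloud(f):
    k=K(f);M=np.linalg.inv(f["camera_from_world"]);v,u=np.mgrid[:480,:640];z=f["range_z"]
    P=np.stack([(u-f["cx"])/k*z,(v-f["cy"])/k*z,z],-1)
    return P@M[:3,:3].T+M[:3,3]
def save(f,n): cv2.imwrite(f"pics/{n}.png",f["image"][...,::-1])
E
python3 - <<'E'
from h import *
s=bot.get_obs();print({k:np.round(v,3) for k,v in s.items()},bot.hold_point_z)
ims=[]
for c in ["scene","wrist"]:
    f=viewer.grab_frame(c);save(f,c);ims.append(f["image"])
    for t in ["lockbox","dial","bolt","keeper","weight_a","resistor","multimeter","jar","cup","screwdriver","wrench"]:
        r=finder.spot_in(f,t)
        if r: print(c,t,np.round(r[0]["point"]),round(r[0]["confidence"],2),np.round(pix2w(f,*r[0]["point"])))
E
```

```text
{'time': np.float64(0.0), 'joints': array([ 1.09 ,  0.182,  1.608, -0.   ,  1.354, -0.206]), 'joint_velocities': array([-0.001,  0.001, -0.002, -0.002,  0.001, -0.001]), 'effort': array([-0.0000e+00, -4.3384e+01, -3.4187e+01,  7.0000e-02,  3.8000e-02,
       -0.0000e+00]), 'position': array([155.766, 552.941, 237.836]), 'orientation': array([-4.300e-01, -3.111e+00,  3.000e-03]), 'ft_force': array([-0.447,  0.262, -0.195]), 'ft_torque': array([-0.057, -0.005,  0.012]), 'gripper_force': np.float64(0.0), 'width': np.float64(88.266)} 18.700000000000003
scene lockbox [344. 278.] 0.9 [584.  44.  97.]
scene dial [371. 250.] 0.77 [570. 130. 133.]
scene bolt [323. 259.] 0.51 [516.  31. 113.]
scene keeper [340. 279.] 0.68 [582.  32. 100.]
scene weight_a [284. 247.] 0.52 [452. -35. 139.]
scene resistor [290. 279.] 0.81 [546. -77. 133.]
scene multimeter [472. 215.] 0.77 [520. 518.  32.]
scene jar [173. 391.] 0.7 [ 583. -391.    7.]
scene cup [410. 201.] 0.92 [402. 393.  61.]
scene screwdriver [436. 234.] 0.82 [523. 386.  26.]
scene wrench [172. 390.] 0.93 [ 578. -392.    5.]
wrist bolt [380. 446.] 0.34 [433. 540.  32.]
wrist multimeter [381. 447.] 0.58 [434. 540.  33.]
wrist cup [248. 450.] 0.78 [407. 401.  24.]
```

View pics/scene.png

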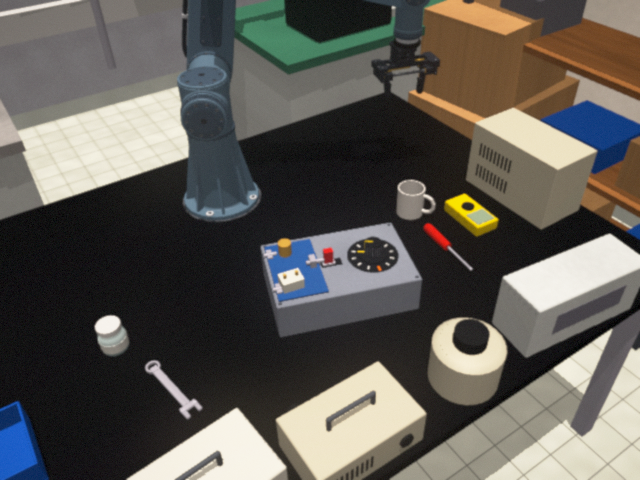

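```bash
python3 - <<'E'
from h import *
f=viewer.grab_frame("scene");P=cloud(f);im=f["image"].astype(int)
r=finder.cut_out(f,"lockbox")[0]["region"]
q=P[...,2]
m=(q>94)&(q<104)&r
pts=P[m][:,:2]
print(m.sum(),cv2.minAreaRect(pts.astype(np.float32)))
blue=(im[...,2]>im[...,0]+40)&(q>95)&(q<115)
print("lid",blue.sum(),cv2.minAreaRect(P[blue][:,:2].astype(np.float32)))
red=(im[...,0]>110)&(im[...,1]<70)&(im[...,2]<70)&(q>90)&(q<160)
print("red",red.sum(),np.median(P[red],0),P[red].min(0),P[red].max(0))
org=(im[...,0]>150)&(im[...,1]>60)&(im[...,2]<80)&(q>90)&(q<115)
print("org/yel",[ (u,v,im[v,u],P[v,u].round()) for v,u in np.argwhere(org)[::12]])
kn=(q>136)&(q<148)&(im.sum(-1)<200)
print("knob",kn.sum(),P[kn].min(0),P[kn].max(0))
E
```

```text
5882 ((529.111083984375, 64.44902038574219), (340.8202209472656, 228.5375213623047), 70.94828796386719)
lid 1840 ((491.37005615234375, -32.73053741455078), (116.76753234863281, 202.2249755859375), 70.72560119628906)
red 110 [526.24125123  38.25424634 129.92016719] [516.68644299  27.1028048   98.05482395] [606.16568858 134.4775497  144.38679448]
org/yel [(np.int64(358), np.int64(251), array([204, 169,  35]), array([532., 120., 106.])), (np.int64(378), np.int64(266), array([219, 105,  34]), array([596., 132.,  99.])), (np.int64(379), np.int64(270), array([183,  88,  38]), array([613., 122., 105.]))]
knob 1018 [-351.96888382  -72.68665439  136.00605817] [ 925.19750501 1063.81663185  147.98658066]
```

The scene shows the box with the dial face around pixel (372,255), the orange mark at (379,268), the pointer near (358,251) and the red bolt at (327,256). The box's yaw is about -19°.

```bash
cat >> h.py <<'E'
def psi(Rm): return np.arctan2(Rm[1,0],Rm[0,0])
def goto(p,ps):
    """shift (tool axes) and turn about tool z to reach TCP p pointing down with yaw ps"""
    s=bot.get_obs();Rm=R.from_rotvec(s["orientation"]).as_matrix()
    T=np.array([[np.cos(ps),np.sin(ps),0],[np.sin(ps),-np.cos(ps),0],[0,0,-1]])
    rv=R.from_matrix(Rm.T@T).as_rotvec()
    print("psi",round(psi(Rm),3),"shift",(Rm.T@(np.array(p)-s["position"])).round(1),"turn",rv.round(3),"F",s["ft_force"].round(1),"T",s["ft_torque"].round(3),"w",round(float(s["width"]),1),"gf",round(float(s["gripper_force"]),1),"t",round(float(s["time"]),2))
E
python3 - <<'E'
from h import *
f=viewer.grab_frame("wrist");M=np.linalg.inv(f["camera_from_world"]);s=bot.get_obs();Rm=R.from_rotvec(s["orientation"]).as_matrix()
print("cam in tool",Rm.T@(M[:3,3]-s["position"]),"\n",(Rm.T@M[:3,:3]).round(2),f["vfov"])
goto([557,144,240],0.8)
E
```

```text
cam in tool [  77.3674154     0.77654519 -145.78652136] 
 [[ 0.   -0.95 -0.3 ]
 [ 1.   -0.    0.  ]
 [-0.   -0.3   0.95]] 59.77710925248818
psi 2.867 shift [-497.  -285.3   -1.3] turn [-0.     0.     2.067] F [-0.8  0.3  0.3] T [-0.032 -0.018 -0.007] w 88.2 gf 0.0 t 1.35
```

Request:
{"api": "step_arm", "payload": {
  "commands": [88, -30, -17, 0, 0, 0, 0.11, 88, -62, -36, 0, 0, 0, 0.22, 88, -95, -55, 0, 0, 0, 0.33, 88, -128, -74, 0, 0, 0, 0.44, 88, -161, -93, 0, 0, 0, 0.55, 88, -194, -112, 0, 0, 0, 0.66, 88, -227, -131, 0, 0, 0, 0.77, 88, -260, -150, 0, 0, 0, 0.88, 88, -293, -169, 0, 0, 0, 0.99, 88, -326, -188, 0, 0, 0, 1.1]
}}

```text
time: 2.18
position: [419.8, 282.5, 239.0]
orientation: [2.0, 2.423, 0.001]
ft_force: [0.3, 0.4, 0.1]
width: 88.0
gripper_force: 0.0
```

```bash
python3 -c "
from h import *
goto([557,144,240],0.8)"
```

```text
psi 1.761 shift [-162.   108.5   -0.9] turn [ 0.    -0.     0.961] F [0.3 0.4 0.1] T [-0.061  0.06  -0.02 ] w 88.0 gf 0.0 t 2.18
```

Request:
{"api": "step_arm", "payload": {
  "commands": [88, -25, 17, 0, 0, 0, 0.12, 88, -50, 34, 0, 0, 0, 0.24, 88, -75, 50, 0, 0, 0, 0.36, 88, -100, 67, 0, 0, 0, 0.48, 88, -125, 84, 0, 0, 0, 0.6, 88, -150, 100, 0, 0, 0, 0.72, 88, -162, 108, 0, 0, 0, 0.84, 88, -162, 108, 0, 0, 0, 0.96, 88, -162, 108, 0, 0, 0, 0.96, 88, -162, 108, 0, 0, 0, 0.96]
}}

```text
time: 3.02
position: [556.1, 146.1, 238.5]
orientation: [-2.887, -1.238, 0.001]
ft_force: [-0.2, 0.3, 0.2]
width: 88.0
gripper_force: 0.0
```

```bash
python3 - <<'E'
from h import *
goto([557,144,240],0.8)
f=viewer.grab_frame("wrist");save(f,"w1");P=cloud(f);im=f["image"].astype(int);q=P[...,2]
for t in ["dial","bolt","keeper"]:
    r=finder.cut_out(f,t)
    if r: print(t,np.round(r[0]["point"]),round(r[0]["confidence"],2),P[r[0]["region"]].min(0).round(),P[r[0]["region"]].max(0).round())
c=np.array([557,144])
near=np.hypot(P[...,0]-c[0],P[...,1]-c[1])
kn=(q>137)&(q<147)&(near<40)
print("knob",kn.sum(),cv2.minEnclosingCircle(P[kn][:,:2].astype(np.float32)))
dk=(q>97)&(q<103)&(near<75)&(im.sum(-1)<120)
print("face",dk.sum(),cv2.minEnclosingCircle(P[dk][:,:2].astype(np.float32)),cv2.fitEllipse(cv2.convexHull(P[dk][:,:2].astype(np.float32))))
hsv=cv2.cvtColor(f["image"],cv2.COLOR_RGB2HSV)
for n,a,b in [("orange",5,16),("yellow",20,35)]:
    m=(hsv[...,0]>=a)&(hsv[...,0]<=b)&(hsv[...,1]>120)&(hsv[...,2]>100)&(near<75)
    print(n,m.sum(),np.median(P[m],0).round(1))
top=(q>97)&(q<103)&(im.sum(-1)>200)
print("top",cv2.minAreaRect(P[top][:,:2].astype(np.float32)))
E
```

```text
psi 0.81 shift [-0.9  2.1 -1.5] turn [-0.    0.    0.01] F [-0.2  0.3  0.2] T [-0.066  0.086 -0.016] w 88.0 gf 0.0 t 3.02
dial [324. 214.] 0.74 [519. 111.  99.] [610. 203. 384.]
bolt [385. 351.] 0.86 [514.  20.  98.] [610. 203. 384.]
keeper [347. 235.] 0.65 [ 331. -213.   -2.] [714. 279. 384.]
knob 3205 ((557.2158813476562, 145.491943359375), 20.654020309448242)
face 202 ((524.650390625, 138.18807983398438), 43.53773498535156) ((524.3927612304688, 138.13973999023438), (54.01959991455078, 90.86148834228516), 12.607941627502441)
orange 200 [604.  129.4 100.8]
yellow 7170 [592.6 135.9 322.9]
top ((538.2294921875, 90.38072967529297), (286.7645263671875, 218.99822998046875), 70.89588928222656)
```

View pics/w1.png

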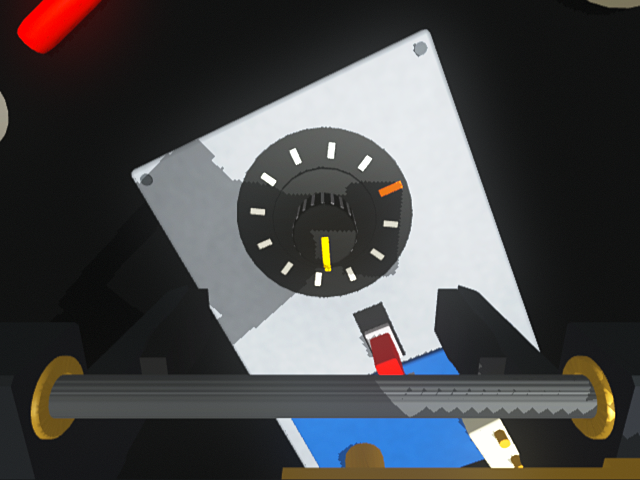

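The wrist view shows the dial centred near (325,213). Its yellow pointer runs (325,237)–(327,270), between the 3 mark (351,274) and the 4 mark (318,279). Orange 12 is at (391,188) and the red bolt at (385,350).

```bash
cat >> h.py <<'E'
AX=np.array([557.2,145.5]); ORI=np.arctan2(129.4-145.5,604-557.2)
def reading(f,dump=False):
    """dial reading from yellow pixels on the skirt/knob, projected by depth"""
    P=cloud(f);hsv=cv2.cvtColor(f["image"],cv2.COLOR_RGB2HSV);q=P[...,2]
    n=np.hypot(P[...,0]-AX[0],P[...,1]-AX[1])
    m=(hsv[...,0]>=23)&(hsv[...,0]<=35)&(hsv[...,1]>150)&(hsv[...,2]>80)&(n<42)&(n>8)&(q>103)&(q<150)
    d=P[m][:,:2].mean(0)-AX
    r=ORI-np.arctan2(d[1],d[0])
    return round((r+np.pi)%(2*np.pi)-np.pi,3),m.sum(),np.round(d,1)
E
python3 - <<'E'
from h import *
f=viewer.grab_frame("wrist");print(ORI,reading(f))
print([pix2w(f,*p,z=108).round(1)-[*AX,0] for p in [(326,262),(327,268)]])
goto([557.2,145.5,111.5],0.8)
E
```

```text
-0.33133492544862 (np.float64(1.948), np.int64(165), array([-11.4, -13.3]))
[array([-20.6, -22.5, 108. ]), array([-23.3, -26.3, 108. ])]
psi 0.809 shift [ -0.    1.8 127.3] turn [ 0.    -0.     0.009] F [-0.6 -0.  -0.3] T [-0.079  0.152 -0.   ] w 88.0 gf 0.0 t 3.27
```

Request:
{"api": "step_arm", "payload": {
  "commands": [88, 0, 1, 20, 0, 0, 0, 88, 0, 2, 40, 0, 0, 0, 88, 0, 2, 60, 0, 0, 0, 88, 0, 2, 80, 0, 0, 0, 88, 0, 2, 98, 0, 0, 0, 88, 0, 2, 112, 0, 0, 0, 88, 0, 2, 122, 0, 0, 0, 88, 0, 2, 126, 0, 0, 0, 88, 0, 2, 126, 0, 0, 0, 88, 0, 2, 126, 0, 0, 0]
}}

```text
time: 4.1
position: [558.1, 145.0, 113.4]
orientation: [2.889, 1.234, 0.001]
ft_force: [-0.2, 0.8, -0.9]
width: 88.2
gripper_force: 0.0
```

```bash
python3 -c "
from h import *
goto([557.2,145.5,111.5],0.8)"
```

```text
psi 0.807 shift [-0.3 -1.   1.9] turn [ 0.001 -0.001  0.007] F [-0.2  0.8 -0.9] T [0.    0.137 0.011] w 88.2 gf 0.0 t 4.1
```

Request:
{"api": "step_arm", "payload": {
  "commands": [30, 0, -0.5, 1, 0, 0, 0, 30, 0, -0.5, 1, 0, 0, 0, 30, 0, -0.5, 1, 0, 0, 0, 30, 0, -0.5, 1, 0, 0, 0, 30, 0, -0.5, 1, 0, 0, 0, 30, 0, -0.5, 1, 0, 0, 0, 30, 0, -0.5, 1, 0, 0, 0, 30, 0, -0.5, 1, 0, 0, 0, 30, 0, -0.5, 1, 0, 0, 0, 30, 0, -0.5, 1, 0, 0, 0],
  "force": 12
}}

```text
time: 4.93
position: [557.0, 145.4, 111.7]
orientation: [-2.889, -1.233, 0.001]
ft_force: [-2.5, 2.1, 2.3]
width: 39.9
gripper_force: 12.0
```

```bash
python3 -c "
from h import *
goto([557.2,145.5,111.5],0.8)
f=viewer.grab_frame('wrist');print(reading(f))"
```

```text
psi 0.807 shift [0.2 0.  0.2] turn [-0.001  0.     0.007] F [-2.5  2.1  2.3] T [ 0.223  0.444 -0.048] w 39.9 gf 12.0 t 4.93
(np.float64(nan), np.int64(0), array([nan, nan]))h.py:32: RuntimeWarning: Mean of empty slice.
  d=P[m][:,:2].mean(0)-AX
  ret = um.true_divide(
```

Request:
{"api": "step_arm", "payload": {
  "commands": [30, 0, 0, 0, 0, 0, -0.08, 30, 0, 0, 0, 0, 0, -0.16, 30, 0, 0, 0, 0, 0, -0.24, 30, 0, 0, 0, 0, 0, -0.32, 30, 0, 0, 0, 0, 0, -0.4, 30, 0, 0, 0, 0, 0, -0.48, 30, 0, 0, 0, 0, 0, -0.56, 30, 0, 0, 0, 0, 0, -0.64, 30, 0, 0, 0, 0, 0, -0.72, 30, 0, 0, 0, 0, 0, -0.8]
}}

```text
time: 5.82
position: [556.5, 145.6, 111.7]
orientation: [-2.175, -2.264, 0.001]
ft_force: [-4.1, 2.7, 4.2]
width: 39.5
gripper_force: 12.0
```

Request:
{"api": "step_arm", "payload": {
  "commands": [30, 0, 0, 0, 0, 0, -0.08, 30, 0, 0, 0, 0, 0, -0.16, 30, 0, 0, 0, 0, 0, -0.24, 30, 0, 0, 0, 0, 0, -0.32, 30, 0, 0, 0, 0, 0, -0.4, 30, 0, 0, 0, 0, 0, -0.48, 30, 0, 0, 0, 0, 0, -0.55, 30, 0, 0, 0, 0, 0, -0.58, 30, 0, 0, 0, 0, 0, -0.58, 30, 0, 0, 0, 0, 0, -0.58]
}}

```text
time: 6.65
position: [556.1, 145.5, 111.7]
orientation: [-1.442, -2.789, 0.002]
ft_force: [-6.6, 1.4, 5.9]
width: 39.7
gripper_force: 12.0
```

```bash
python3 - <<'E'
from h import *
goto([557.2,145.5,111.5],0.8)
ims=[]
for c in ['wrist','side','scene']:
    f=viewer.grab_frame(c)
    try: print(c,reading(f))
    except Exception as e: print(e)
    if c=='wrist': ims.append(f["image"][100:400,160:560])
    else:
        k=f["camera_from_world"]@[*AX,108,1];u=k[0]/k[2]*K(f)+f["cx"];v=k[1]/k[2]*K(f)+f["cy"];print(c,u,v,k[2])
        u,v=int(u),int(v);ims.append(cv2.resize(f["image"][max(v-38,0):v+37,max(u-50,0):u+50],(400,300)))
cv2.imwrite("pics/m1.png",np.hstack(ims[:2])[...,::-1])
E
```

```text
psi 2.187 shift [-0.6  0.9  0.2] turn [-0.003 -0.     1.387] F [-6.6  1.4  5.9] T [0.249 0.909 0.027] w 39.7 gf 12.0 t 6.65
wrist (np.float64(nan), np.int64(0), array([nan, nan]))
side (np.float64(0.51), np.int64(26), array([ 18.5, -20.7]))
side 323.6794296255436 214.7390687353972 1260.3897952374464
scene (np.float64(0.603), np.int64(49), array([ 12.8, -17.3]))
scene 372.8000024962463 252.03398811247524 1410.816525451744h.py:32: RuntimeWarning: Mean of empty slice.
  d=P[m][:,:2].mean(0)-AX
  ret = um.true_divide(
```

View pics/m1.png

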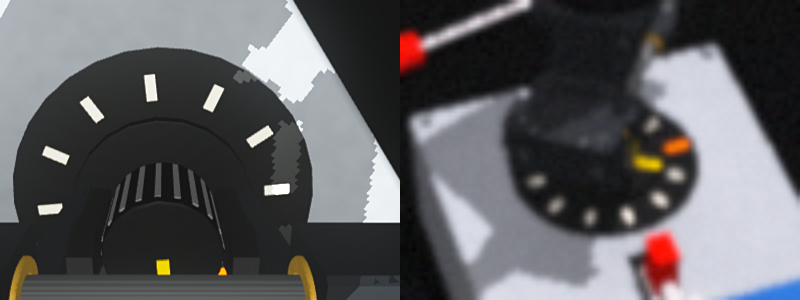

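The left panel (wrist) shows the knob gripped, with the yellow bar at (163,267). The right panel (side) shows the pointer at (648,163), between the orange 12 (677,146) and the 1 mark (675,174). I'll measure it against those marks.

```bash
cat >> h.py <<'E'
def side(c="side"):
    f=viewer.grab_frame(c);im=cv2.resize(f["image"],None,fx=1,fy=1);hsv=cv2.cvtColor(im,cv2.COLOR_RGB2HSV).astype(int)
    k=K(f);M=np.linalg.inv(f["camera_from_world"]);v,u=np.mgrid[:480,:640]
    d=np.stack([(u-f["cx"])/k,(v-f["cy"])/k,np.ones(u.shape)],-1)@M[:3,:3].T
    def pl(z): return (M[:3,3]+d*((z-M[2,3])/d[...,2])[...,None])[...,:2]-AX
    A=pl(100);B=pl(108.5);rA=np.hypot(*A.transpose(2,0,1));rB=np.hypot(*B.transpose(2,0,1))
    white=(hsv[...,1]<70)&(hsv[...,2]>120)&(rA<55)&(rA>38)
    n,l,st,ce=cv2.connectedComponentsWithStats(white.astype(np.uint8))
    ang=lambda X:round(float(((ORI-np.arctan2(X[1],X[0]))+np.pi)%(2*np.pi)-np.pi),3)
    for i in range(1,n):
        if st[i,4]>=4:
            X=A[l==i].mean(0);print(" mark",ang(X),round(np.hypot(*X),1),st[i,4])
    o=(hsv[...,0]>=5)&(hsv[...,0]<=16)&(hsv[...,1]>150)&(hsv[...,2]>120)&(rA<62)&(rA>38)
    X=A[o].mean(0);print(" orange",ang(X),round(np.hypot(*X),1),o.sum())
    y=(hsv[...,0]>=22)&(hsv[...,0]<=35)&(hsv[...,1]>150)&(hsv[...,2]>110)&(rB<40)&(rB>22)
    X=B[y].mean(0);print(" POINTER",c,ang(X),round(np.hypot(*X),1),y.sum())
E
python3 - <<'E'
from h import *
side();side("scene")
E
```

```text
mark -0.541 48.7 4
 mark 0.503 46.7 11
 mark -3.12 45.4 4
 mark 1.027 46.5 13
 mark 2.623 47.2 4
 mark 1.562 46.9 12
 orange -0.008 50.4 21
 POINTER side 0.554 30.1 22
 mark 1.599 48.1 10
 mark -1.076 47.2 5
 mark 1.083 46.2 12
 mark -0.53 47.7 6
 mark 0.549 46.5 10
 orange 0.019 48.5 19
 POINTER scene 0.942 9.9 25
```

Request:
{"api": "step_arm", "payload": {
  "commands": [30, 0, 0, 0, 0, 0, -0.02, 30, 0, 0, 0, 0, 0, -0.04, 30, 0, 0, 0, 0, 0, -0.045, 30, 0, 0, 0, 0, 0, -0.045, 30, 0, 0, 0, 0, 0, -0.045, 30, 0, 0, 0, 0, 0, -0.045, 30, 0, 0, 0, 0, 0, -0.045, 30, 0, 0, 0, 0, 0, -0.045, 30, 0, 0, 0, 0, 0, -0.045, 30, 0, 0, 0, 0, 0, -0.045]
}}

```text
time: 7.73
position: [556.1, 145.5, 111.7]
orientation: [-1.379, -2.82, 0.001]
ft_force: [-6.0, 2.2, 5.8]
width: 39.6
gripper_force: 12.0
```

```bash
python3 -c "
from h import *
goto([557.2,145.5,111.5],0.8);side()"
```

```text
psi 2.232 shift [-0.7  0.9  0.2] turn [-0.003 -0.     1.432] F [-6.   2.2  5.8] T [ 0.156  0.982 -0.107] w 39.6 gf 12.0 t 7.73
 mark -0.524 47.9 11
 mark 0.503 46.7 11
 mark -3.12 45.4 4
 mark 1.035 46.7 14
 mark 2.623 47.2 4
 mark 1.562 46.9 12
 orange -0.008 50.4 21
 POINTER side 0.498 29.5 20
```

Request:
{"api": "step_arm", "payload": {
  "commands": [30, 0, 0, 0, 0, 0, 0, 30, 0, 0, 0, 0, 0, 0, 30, 0, 0, 0, 0, 0, 0, 30, 0, 0, 0, 0, 0, 0, 30, 0, 0, 0, 0, 0, 0, 30, 0, 0, 0, 0, 0, 0, 30, 0, 0, 0, 0, 0, 0, 30, 0, 0, 0, 0, 0, 0, 30, 0, 0, 0, 0, 0, 0, 30, 0, 0, 0, 0, 0, 0]
}}

```text
time: 8.62
position: [556.1, 145.4, 111.7]
orientation: [-1.379, -2.82, 0.002]
ft_force: [-6.6, 1.6, 5.9]
width: 39.8
gripper_force: 12.0
```

Request:
{"api": "step_arm", "payload": {
  "commands": [30, 0, 0, 0, 0, 0, 0.1, 30, 0, 0, 0, 0, 0, 0.2, 30, 0, 0, 0, 0, 0, 0.3, 30, 0, 0, 0, 0, 0, 0.4, 30, 0, 0, 0, 0, 0, 0.5, 30, 0, 0, 0, 0, 0, 0.6, 30, 0, 0, 0, 0, 0, 0.7, 30, 0, 0, 0, 0, 0, 0.8, 30, 0, 0, 0, 0, 0, 0.9, 30, 0, 0, 0, 0, 0, 0.96]
}}

```text
time: 9.45
position: [556.8, 145.6, 111.7]
orientation: [-2.531, -1.86, 0.001]
ft_force: [-3.0, 2.2, 4.0]
width: 39.6
gripper_force: 12.0
```

Request:
{"api": "step_arm", "payload": {
  "commands": [30, 0, 0, 0, 0, 0, 0.05, 30, 0, 0, 0, 0, 0, 0.08, 30, 0, 0, 0, 0, 0, 0.08, 30, 0, 0, 0, 0, 0, 0.08, 30, 0, 0, 0, 0, 0, 0.08, 30, 0, 0, 0, 0, 0, 0.08, 30, 0, 0, 0, 0, 0, 0.08, 30, 0, 0, 0, 0, 0, 0.08, 30, 0, 0, 0, 0, 0, 0.08, 30, 0, 0, 0, 0, 0, 0.08]
}}

```text
time: 10.28
position: [556.9, 145.5, 111.7]
orientation: [-2.598, -1.764, 0.001]
ft_force: [-3.9, 2.4, 4.4]
width: 39.4
gripper_force: 12.0
```

```bash
python3 -c "
from h import *
goto([557.2,145.5,111.5],0.8);side()"
```

```text
psi 1.193 shift [0.1 0.3 0.2] turn [-0.001  0.     0.393] F [-3.9  2.4  4.4] T [ 0.435  0.719 -0.133] w 39.4 gf 12.0 t 10.28
 mark 0.532 47.3 4
 mark -3.12 45.4 4
 mark 1.027 46.5 13
 mark 2.623 47.2 4
 mark 1.562 46.9 12
 orange -0.01 50.1 14
 POINTER side 1.016 9.1 15
```

```bash
python3 - <<'E'
from h import *
ims=[]
for c in ['side','scene']:
    f=viewer.grab_frame(c)
    k=f["camera_from_world"]@[*AX,108,1];u=int(k[0]/k[2]*K(f)+f["cx"]);v=int(k[1]/k[2]*K(f)+f["cy"])
    ims.append(cv2.resize(f["image"][v-38:v+37,u-50:u+50],(400,300)))
cv2.imwrite("pics/m2.png",np.hstack(ims)[...,::-1])
E
```

```text
(no output)
```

View pics/m2.png

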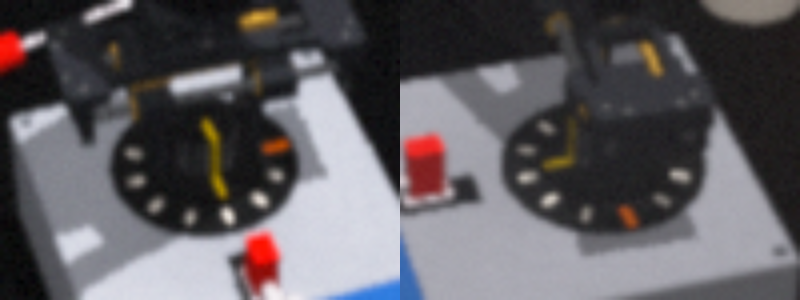

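The side crop (left) shows the pointer tip at (224,195), aimed at the 3 mark (228,215). The scene crop (right) agrees.

```bash
sed -i 's/(hsv\[...,1\]>150)&(hsv\[...,2\]>110)&(rB<40)&(rB>22)/(hsv[...,1]>110)\&(hsv[...,2]>80)\&(rB<37)\&(rB>24)/' h.py; grep -n "hsv\[...,0\]>=22" h.py; python3 -c "
from h import *
goto([557.2,145.5,111.5],0.8);side()"
```

```text
49:    y=(hsv[...,0]>=22)&(hsv[...,0]<=35)&(hsv[...,1]>110)&(hsv[...,2]>80)&(rB<37)&(rB>24)
psi 1.193 shift [0.1 0.4 0.2] turn [-0.001  0.     0.393] F [-4.3  2.9  4.3] T [ 0.385  0.739 -0.102] w 39.4 gf 12.0 t 10.43
 mark 0.532 47.3 4
 mark -3.12 45.4 4
 mark 1.035 46.7 14
 mark 2.623 47.2 4
 mark 1.562 46.9 12
 orange -0.01 50.1 14
 POINTER side 0.97 9.0 17
```

```bash
sed -i '50s/.*/    a=(ORI-np.arctan2(B[y][:,1],B[y][:,0])+np.pi)%(2*np.pi)-np.pi;print(" POINTER",c,np.sort(a).round(2))/' h.py; python3 -c "
from h import *
side()"
```

```text
mark 0.532 47.3 4
 mark -3.12 45.4 4
 mark 1.035 46.7 14
 mark 2.623 47.2 4
 mark 1.569 46.9 11
 orange -0.01 50.1 14
 POINTER side [-1.31 -1.3  -1.22 -1.21 -1.13 -1.12 -0.99  1.41  1.44  1.46  1.49  1.5
  1.54  1.57  1.58  1.62  1.64  1.67]
```

Request:
{"api": "step_arm", "payload": {
  "commands": [30, 0, 0, 0, 0, 0, 0, 30, 0, 0, 0, 0, 0, 0, 30, 0, 0, 0, 0, 0, 0, 30, 0, 0, 0, 0, 0, 0, 30, 0, 0, 0, 0, 0, 0, 30, 0, 0, 0, 0, 0, 0, 30, 0, 0, 0, 0, 0, 0, 30, 0, 0, 0, 0, 0, 0, 30, 0, 0, 0, 0, 0, 0, 30, 0, 0, 0, 0, 0, 0]
}}

```text
time: 11.37
position: [556.9, 145.5, 111.7]
orientation: [-2.598, -1.764, 0.001]
ft_force: [-4.6, 3.0, 3.9]
width: 39.7
gripper_force: 12.0
```

Request:
{"api": "step_arm", "payload": {
  "commands": [30, 0, 0, 0, 0, 0, -0.08, 30, 0, 0, 0, 0, 0, -0.16, 30, 0, 0, 0, 0, 0, -0.24, 30, 0, 0, 0, 0, 0, -0.32, 30, 0, 0, 0, 0, 0, -0.4, 30, 0, 0, 0, 0, 0, -0.48, 30, 0, 0, 0, 0, 0, -0.56, 30, 0, 0, 0, 0, 0, -0.64, 30, 0, 0, 0, 0, 0, -0.72, 30, 0, 0, 0, 0, 0, -0.8]
}}

```text
time: 12.2
position: [556.3, 145.5, 111.7]
orientation: [-1.7, -2.639, 0.001]
ft_force: [-6.8, 3.0, 5.2]
width: 40.0
gripper_force: 12.0
```

Request:
{"api": "step_arm", "payload": {
  "commands": [30, 0, 0, 0, 0, 0, -0.08, 30, 0, 0, 0, 0, 0, -0.16, 30, 0, 0, 0, 0, 0, -0.24, 30, 0, 0, 0, 0, 0, -0.32, 30, 0, 0, 0, 0, 0, -0.4, 30, 0, 0, 0, 0, 0, -0.48, 30, 0, 0, 0, 0, 0, -0.56, 30, 0, 0, 0, 0, 0, -0.63, 30, 0, 0, 0, 0, 0, -0.67, 30, 0, 0, 0, 0, 0, -0.68]
}}

```text
time: 13.03
position: [555.9, 145.2, 111.7]
orientation: [-0.725, -3.053, 0.001]
ft_force: [-8.4, 1.4, 7.5]
width: 39.5
gripper_force: 12.0
```

```bash
python3 -c "
from h import *
goto([557.2,145.5,111.5],0.8);side()
for i in range(4):
    viewer.grab_frame('side');s=bot.get_obs();print(s['ft_torque'].round(3),s['effort'][5].round(3),s['joints'][5].round(3))"
```

```text
psi 2.675 shift [-1.   0.9  0.2] turn [-4.000e-03 -1.000e-03  1.875e+00] F [-8.4  1.4  7.5] T [ 0.238  1.347 -0.16 ] w 39.5 gf 12.0 t 13.03
 mark -3.12 45.4 4
 mark 1.035 46.7 14
 mark 2.623 47.2 4
 mark 1.573 46.4 4
 orange nan nan 0
 POINTER side []
[ 0.25   1.299 -0.037] -0.211 -1.054
[ 0.221  1.289 -0.053] -0.089 -1.053
[0.208 1.3   0.015] -0.058 -1.053
[ 0.244  1.294 -0.05 ] -0.052 -1.053h.py:48: RuntimeWarning: Mean of empty slice.
  X=A[o].mean(0);print(" orange",ang(X),round(np.hypot(*X),1),o.sum())
  ret = um.true_divide(
```

Request:
{"api": "step_arm", "payload": {
  "commands": [30, 0.4, -0.2, 0, 0, 0, -0.01, 30, 0.8, -0.4, 0, 0, 0, -0.02, 30, 0.8, -0.4, 0, 0, 0, -0.03, 30, 0.8, -0.4, 0, 0, 0, -0.04, 30, 0.8, -0.4, 0, 0, 0, -0.05, 30, 0.8, -0.4, 0, 0, 0, -0.06, 30, 0.8, -0.4, 0, 0, 0, -0.07, 30, 0.8, -0.4, 0, 0, 0, -0.08, 30, 0.8, -0.4, 0, 0, 0, -0.09, 30, 0.8, -0.4, 0, 0, 0, -0.1],
  "force": 9
}}

```text
time: 14.12
position: [555.9, 145.1, 111.7]
orientation: [-0.575, -3.087, 0.001]
ft_force: [-5.2, 1.3, 5.1]
width: 39.3
gripper_force: 9.0
```

```bash
cat >> h.py <<'E'
def feel():
    goto([557.2,145.5,111.5],2.675)
    s=bot.get_obs();print("eff",s['effort'][5].round(3),"j6",s['joints'][5].round(4),"Tz",s['ft_torque'][2].round(3))
    ims=[]
    for c in ['side','scene']:
        f=viewer.grab_frame(c)
        k=f["camera_from_world"]@[*AX,108,1];u=int(k[0]/k[2]*K(f)+f["cx"]);v=int(k[1]/k[2]*K(f)+f["cy"])
        ims.append(cv2.resize(f["image"][v-38:v+37,u-50:u+50],(400,300)))
        s=bot.get_obs();print("eff",s['effort'][5].round(3),"j6",s['joints'][5].round(4),"Tz",s['ft_torque'][2].round(3))
    cv2.imwrite("pics/f%.0f.png"%(s["time"]*100),np.hstack(ims)[...,::-1])
E
python3 -c "
from h import *
feel()";ls pics
```

```text
psi 2.773 shift [-1.1  0.8  0.2] turn [-0.001 -0.001  0.098] F [-5.2  1.3  5.1] T [ 0.284  0.841 -0.139] w 39.3 gf 9.0 t 14.12
eff 0.006 j6 -1.1535 Tz -0.139
eff -0.11 j6 -1.1541 Tz -0.067
eff -0.21 j6 -1.1533 Tz -0.079
f1422.png
m1.png
m2.png
scene.png
w1.png
wrist.png
```

Request:
{"api": "step_arm", "payload": {
  "commands": [30, 0, 0, 0, 0, 0, -0.01, 30, 0, 0, 0, 0, 0, -0.02, 30, 0, 0, 0, 0, 0, -0.03, 30, 0, 0, 0, 0, 0, -0.04, 30, 0, 0, 0, 0, 0, -0.05, 30, 0, 0, 0, 0, 0, -0.06, 30, 0, 0, 0, 0, 0, -0.07, 30, 0, 0, 0, 0, 0, -0.08, 30, 0, 0, 0, 0, 0, -0.08, 30, 0, 0, 0, 0, 0, -0.08]
}}

```text
time: 15.05
position: [556.4, 144.9, 111.7]
orientation: [-0.453, -3.109, 0.0]
ft_force: [-4.3, -0.1, 4.0]
width: 39.8
gripper_force: 9.0
```

```bash
python3 -c "
from h import *
feel()"
```

```text
psi 2.852 shift [-0.6  0.8  0.2] turn [-0.    -0.     0.177] F [-4.3 -0.1  4. ] T [ 0.036  0.667 -0.233] w 39.8 gf 9.0 t 15.05
eff -0.244 j6 -1.2323 Tz -0.233
eff -0.219 j6 -1.2321 Tz -0.161
eff -0.211 j6 -1.2322 Tz -0.225
```

```bash
python3 - <<'E'
import cv2,glob,numpy as np
a=[cv2.imread(p) for p in sorted(glob.glob("pics/f1*.png"))];print(len(a))
cv2.imwrite("pics/ff1.png",np.vstack(a[-2:]))
E
```

```text
2
```

View pics/ff1.png

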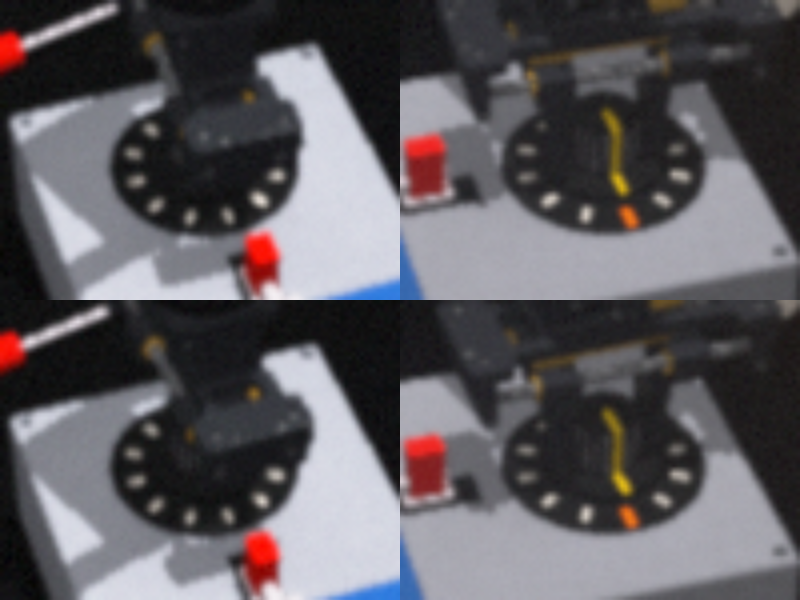

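The scene crops show the pointer, with its tip at about (622,190) and then (625,190), just past the orange 12 mark and still following. I'll track it by number in this view.

Request:
{"api": "step_arm", "payload": {
  "commands": [30, 0, 0, 0, 0, 0, -0.01, 30, 0, 0, 0, 0, 0, -0.02, 30, 0, 0, 0, 0, 0, -0.03, 30, 0, 0, 0, 0, 0, -0.04, 30, 0, 0, 0, 0, 0, -0.05, 30, 0, 0, 0, 0, 0, -0.06, 30, 0, 0, 0, 0, 0, -0.06, 30, 0, 0, 0, 0, 0, -0.06, 30, 0, 0, 0, 0, 0, -0.06, 30, 0, 0, 0, 0, 0, -0.06]
}}

```text
time: 15.98
position: [556.4, 145.0, 111.6]
orientation: [-0.36, -3.121, 0.001]
ft_force: [-3.1, -2.9, 1.2]
width: 39.7
gripper_force: 9.0
```

```bash
cat >> h.py <<'E'
def feel2():
    goto([557.2,145.5,111.5],2.675)
    T=[]
    for i in range(4):
        s=bot.get_obs();T.append([s['ft_torque'][2],s['effort'][5]])
        f=viewer.grab_frame("scene");hsv=cv2.cvtColor(f["image"],cv2.COLOR_RGB2HSV).astype(int)
        k=K(f);M=np.linalg.inv(f["camera_from_world"]);v,u=np.mgrid[:480,:640]
        d=np.stack([(u-f["cx"])/k,(v-f["cy"])/k,np.ones(u.shape)],-1)@M[:3,:3].T
        def pl(z): return (M[:3,3]+d*((z-M[2,3])/d[...,2])[...,None])[...,:2]-AX
        for z,a,b,r0,r1 in ((108.5,18,35,22,37),(100,3,16,40,60)):
            B=pl(z);rB=np.hypot(B[...,0],B[...,1]);a0=(ORI-np.arctan2(B[...,1],B[...,0])+np.pi)%(2*np.pi)-np.pi
            y=(hsv[...,0]>=a)&(hsv[...,0]<=b)&(hsv[...,1]>110)&(hsv[...,2]>80)&(rB<r1)&(rB>r0)&(abs(a0)<.9)
            w=hsv[...,1][y]*hsv[...,2][y];print(round(float((a0[y]*w).sum()/w.sum()),3),y.sum(),end=" | ")
    print("\nTz,eff",np.mean(T,0).round(3),"j6",s["joints"][5].round(4))
E
python3 -c "
from h import *
feel2()"
```

```text
psi 2.912 shift [-0.7  0.7  0.1] turn [-0.    -0.     0.237] F [-3.1 -2.9  1.2] T [-0.516  0.576 -0.256] w 39.7 gf 9.0 t 15.98
-0.053 17 | 0.015 24 | -0.053 17 | 0.014 25 | -0.053 17 | 0.016 24 | -0.053 17 | 0.016 24 | 
Tz,eff [-0.281 -0.279] j6 -1.2922
```

Request:
{"api": "step_arm", "payload": {
  "commands": [30, 0, 0, 0, 0, 0, -0.005, 30, 0, 0, 0, 0, 0, -0.01, 30, 0, 0, 0, 0, 0, -0.015, 30, 0, 0, 0, 0, 0, -0.02, 30, 0, 0, 0, 0, 0, -0.025, 30, 0, 0, 0, 0, 0, -0.03, 30, 0, 0, 0, 0, 0, -0.03, 30, 0, 0, 0, 0, 0, -0.03, 30, 0, 0, 0, 0, 0, -0.03, 30, 0, 0, 0, 0, 0, -0.03]
}}

```text
time: 17.02
position: [555.8, 145.1, 111.6]
orientation: [-0.313, -3.125, 0.001]
ft_force: [-5.3, -3.8, 2.3]
width: 39.7
gripper_force: 9.0
```

```bash
python3 -c "
from h import *
feel2()"
```

```text
psi 2.942 shift [-1.2  0.7  0.1] turn [-0.001 -0.001  0.267] F [-5.3 -3.8  2.3] T [-0.634  0.827 -0.336] w 39.7 gf 9.0 t 17.02
-0.055 18 | 0.014 25 | -0.053 17 | 0.014 25 | -0.053 17 | 0.016 24 | -0.052 17 | 0.014 25 | 
Tz,eff [-0.374 -0.368] j6 -1.3222
```

The pointer has stopped following (-0.053 in both readings) while the torque rose from -0.28 to -0.37 N m, so the dial is gently on its stop. I'll release it and lift.

Request:
{"api": "step_arm", "payload": {
  "commands": [70, 0, 0, 0, 0, 0, 0, 70, 0, 0, 0, 0, 0, 0, 70, 0, 0, 0, 0, 0, 0, 70, 0, 0, 0, 0, 0, 0, 70, 0, 0, -4, 0, 0, 0, 70, 0, 0, -20, 0, 0, 0, 70, 0, 0, -45, 0, 0, 0, 70, 0, 0, -70, 0, 0, 0, 70, 0, 0, -95, 0, 0, 0, 70, 0, 0, -110, 0, 0, 0]
}}

```text
time: 18.05
position: [557.7, 145.4, 225.2]
orientation: [0.313, 3.122, 0.001]
ft_force: [0.4, 0.5, 0.0]
width: 70.1
gripper_force: 0.0
```

```bash
python3 - <<'E'
from h import *
feel2()
f=viewer.grab_frame("wrist");P=cloud(f);hsv=cv2.cvtColor(f["image"],cv2.COLOR_RGB2HSV)
for c in ["scene","side","wrist"]:
    if c!="wrist": g=viewer.grab_frame(c)
    else: g=f
    Q=cloud(g);h=cv2.cvtColor(g["image"],cv2.COLOR_RGB2HSV)
    m=((h[...,0]<6)|(h[...,0]>172))&(h[...,1]>150)&(h[...,2]>60)&(Q[...,2]>136)&(Q[...,2]<147)&(np.hypot(Q[...,0]-521,Q[...,1]-41)<40)
    if m.sum(): print(c,m.sum(),Q[m].mean(0).round(1),cv2.minAreaRect(Q[m][:,:2].astype(np.float32)))
goto([521.2,41.5,215],1.238)
E
```

```text
psi 2.942 shift [ 1.000e+00 -1.000e-01  1.137e+02] turn [0.002 0.004 0.267] F [0.4 0.5 0. ] T [-0.002  0.005  0.046] w 70.1 gf 0.0 t 18.05
-0.046 17 | 0.015 25 | -0.046 17 | 0.016 24 | -0.046 17 | 0.014 25 | -0.046 17 | 0.016 24 | 
Tz,eff [ 0.007 -0.   ] j6 -1.3222
scene 45 [523.   39.7 140.6] ((522.904296875, 39.480064392089844), (21.0418643951416, 15.987751960754395), 59.948856353759766)
side 51 [518.4  38.7 141.1] ((520.333251953125, 40.223731994628906), (25.15251922607422, 14.757033348083496), 67.30573272705078)
wrist 1160 [520.2  43.5 141.1] ((520.6007080078125, 42.45622253417969), (21.823474884033203, 16.129024505615234), 71.31712341308594)
psi 2.942 shift [  13.  -108.4    5. ] turn [-0.003 -0.002  1.704] F [ 0.  -0.4  0.3] T [-0.02  -0.017 -0.015] w 70.0 gf 0.0 t 18.4
```

Request:
{"api": "step_arm", "payload": {
  "commands": [50, 1, -11, 0, 0, 0, 0.11, 50, 3, -22, 0, 0, 0, 0.22, 50, 4, -33, 0, 0, 0, 0.33, 50, 5, -44, 0, 0, 0, 0.44, 50, 7, -55, 0, 0, 0, 0.55, 50, 8, -66, 0, 0, 0, 0.66, 50, 9, -77, 0, 0, 0, 0.77, 50, 10, -88, 0, 0, 0, 0.88, 50, 11, -98, 0, 0, 0, 0.99, 50, 13, -108, 0, 0, 0, 1.1]
}}

```text
time: 19.23
position: [521.4, 41.4, 220.2]
orientation: [-1.907, -2.494, 0.002]
ft_force: [-0.1, 0.7, -0.0]
width: 49.9
gripper_force: 0.0
```

Request:
{"api": "step_arm", "payload": {
  "commands": [50, 0, 0, 0, 0, 0, 0.1, 50, 0, 0, 0, 0, 0, 0.2, 50, 0, 0, 0, 0, 0, 0.3, 50, 0, 0, 0, 0, 0, 0.4, 50, 0, 0, 0, 0, 0, 0.5, 50, 0, 0, 0, 0, 0, 0.6, 50, 0, 0, 0, 0, 0, 0.6, 50, 0, 0, 0, 0, 0, 0.6, 50, 0, 0, 0, 0, 0, 0.6, 50, 0, 0, 0, 0, 0, 0.6]
}}

```text
time: 20.07
position: [522.1, 41.9, 221.3]
orientation: [-2.553, -1.83, 0.001]
ft_force: [-0.2, 0.0, 0.4]
width: 49.8
gripper_force: 0.0
```

```bash
python3 - <<'E'
from h import *
f=viewer.grab_frame("wrist");save(f,"w2");Q=cloud(f);h=cv2.cvtColor(f["image"],cv2.COLOR_RGB2HSV)
m=((h[...,0]<6)|(h[...,0]>172))&(h[...,1]>150)&(h[...,2]>60)&(Q[...,2]>136)&(Q[...,2]<147)&(np.hypot(Q[...,0]-521,Q[...,1]-41)<40)
print(m.sum(),cv2.minAreaRect(Q[m][:,:2].astype(np.float32)) if m.sum() else 0)
goto([520.6,42.2,115],1.243)
E
```

```text
1014 ((521.148681640625, 42.01648712158203), (22.419815063476562, 15.61569595336914), 70.72957611083984)
psi 1.243 shift [ -0.2  -1.5 106.5] turn [-0.  0.  0.] F [ 0.1 -0.8  0.8] T [-0.052  0.092 -0.017] w 50.4 gf 0.0 t 20.12
```

View pics/w2.png

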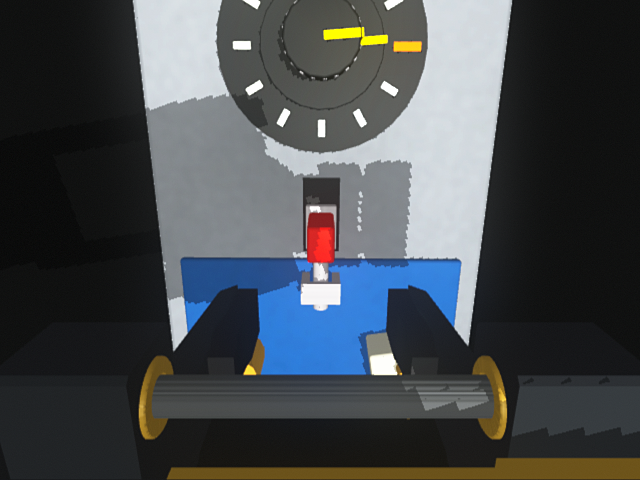

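The wrist view shows the red bolt at (320,237), centred between the fingers, with the keeper at (320,290) clear of them. The dial pointer is just past the orange mark.

Request:
{"api": "step_arm", "payload": {
  "commands": [50, 0, -0.7, 20, 0, 0, 0, 50, 0, -0.7, 40, 0, 0, 0, 50, 0, -0.7, 60, 0, 0, 0, 50, 0, -0.7, 76, 0, 0, 0, 50, 0, -0.7, 90, 0, 0, 0, 50, 0, -0.7, 100, 0, 0, 0, 50, 0, -0.7, 104, 0, 0, 0, 50, 0, -0.7, 105, 0, 0, 0, 50, 0, -0.7, 105, 0, 0, 0, 50, 0, -0.7, 105, 0, 0, 0]
}}

```text
time: 20.95
position: [522.3, 42.0, 117.6]
orientation: [2.554, 1.827, 0.002]
ft_force: [0.2, -0.1, 0.3]
width: 50.2
gripper_force: 0.0
```

Request:
{"api": "step_arm", "payload": {
  "commands": [8, 0, 0, 0, 0, 0, 0, 8, 0, 0, 0, 0, 0, 0, 8, 0, 0, 0, 0, 0, 0, 8, 0, 0, 0, 0, 0, 0, 8, 0, 0, 0, 0, 0, 0, 8, 0, 0, 0, 0, 0, 0, 8, 0, 0, 0, 0, 0, 0, 8, 0, 0, 0, 0, 0, 0, 8, 0, 0, 0, 0, 0, 0, 8, 0, 0, 0, 0, 0, 0],
  "force": 8
}}

```text
time: 21.78
position: [521.0, 42.3, 116.8]
orientation: [-2.554, -1.827, 0.002]
ft_force: [-4.3, 1.6, 5.2]
width: 15.8
gripper_force: 8.0
```

```bash
python3 -c "
from h import *
goto([521.1+7.2,42+20.8,115],1.243)"
```

```text
psi 1.242 shift [21.7  0.3  1.8] turn [-0.001  0.    -0.001] F [-4.3  1.6  5.2] T [ 0.161  0.934 -0.055] w 15.8 gf 8.0 t 21.78
```

Request:
{"api": "step_arm", "payload": {
  "commands": [8, 1, 0, 0, 0, 0, 0, 8, 2, 0, 0, 0, 0, 0, 8, 3, 0, 0, 0, 0, 0, 8, 4, 0, 0, 0, 0, 0, 8, 5, 0, 0, 0, 0, 0, 8, 6, 0, 0, 0, 0, 0, 8, 7, 0, 0, 0, 0, 0, 8, 8, 0, 0, 0, 0, 0, 8, 9, 0, 0, 0, 0, 0, 8, 10, 0, 0, 0, 0, 0]
}}

```text
time: 22.62
position: [524.1, 51.4, 116.8]
orientation: [-2.555, -1.827, 0.003]
ft_force: [-5.8, -0.2, 6.3]
width: 15.7
gripper_force: 8.0
```

```bash
cat >> h.py <<'E'
def bolt():
    goto([528.3,62.8,115],1.243)
    g=viewer.grab_frame("side")
    Q=cloud(g);h=cv2.cvtColor(g["image"],cv2.COLOR_RGB2HSV)
    m=((h[...,0]<6)|(h[...,0]>172))&(h[...,1]>150)&(h[...,2]>60)&(Q[...,2]>105)&(Q[...,2]<147)&(np.hypot(Q[...,0]-521,Q[...,1]-41)<50)
    print(m.sum(),((Q[m][:,:2]-[520.6,42])@[.327,.945]).mean() if m.sum() else 0)
E
python3 -c "
from h import *
bolt()"
```

```text
psi 1.242 shift [12.1  0.3  1.8] turn [-0.001  0.001 -0.001] F [-5.8 -0.2  6.3] T [-0.157  0.999 -0.01 ] w 15.7 gf 8.0 t 22.62
83 2.321568928487615
```

Request:
{"api": "step_arm", "payload": {
  "commands": [8, 1, 0, 0, 0, 0, 0, 8, 2, 0, 0, 0, 0, 0, 8, 3, 0, 0, 0, 0, 0, 8, 4, 0, 0, 0, 0, 0, 8, 5, 0, 0, 0, 0, 0, 8, 6, 0, 0, 0, 0, 0, 8, 7, 0, 0, 0, 0, 0, 8, 8, 0, 0, 0, 0, 0, 8, 9, 0, 0, 0, 0, 0, 8, 10, 0, 0, 0, 0, 0]
}}

```text
time: 23.5
position: [527.4, 60.8, 116.8]
orientation: [-2.555, -1.827, 0.002]
ft_force: [-5.3, -0.7, 5.6]
width: 15.9
gripper_force: 8.0
```

```bash
python3 -c "
from h import *
bolt()"
```

```text
psi 1.242 shift [2.1 0.2 1.8] turn [-0.001  0.001 -0.001] F [-5.3 -0.7  5.6] T [-0.155  1.028 -0.072] w 15.9 gf 8.0 t 23.5
85 12.315715495600548
```

Request:
{"api": "step_arm", "payload": {
  "commands": [8, 0.4, 0, 0, 0, 0, 0, 8, 0.8, 0, 0, 0, 0, 0, 8, 1.2, 0, 0, 0, 0, 0, 8, 1.6, 0, 0, 0, 0, 0, 8, 2, 0, 0, 0, 0, 0, 8, 2.2, 0, 0, 0, 0, 0, 8, 2.4, 0, 0, 0, 0, 0, 8, 2.6, 0, 0, 0, 0, 0, 8, 2.6, 0, 0, 0, 0, 0, 8, 2.6, 0, 0, 0, 0, 0],
  "force": 6
}}

```text
time: 24.38
position: [528.2, 63.2, 116.8]
orientation: [-2.555, -1.828, 0.003]
ft_force: [-6.0, -1.8, 4.9]
width: 16.2
gripper_force: 6.0
```

```bash
python3 -c "
from h import *
bolt()"
```

```text
psi 1.242 shift [-0.3  0.2  1.8] turn [-0.001  0.001 -0.001] F [-6.  -1.8  4.9] T [-0.341  0.982 -0.087] w 16.2 gf 6.0 t 24.38
82 14.865371499178423
```

Request:
{"api": "step_arm", "payload": {
  "commands": [8, 0.2, 0, 0, 0, 0, 0, 8, 0.4, 0, 0, 0, 0, 0, 8, 0.6, 0, 0, 0, 0, 0, 8, 0.8, 0, 0, 0, 0, 0, 8, 1, 0, 0, 0, 0, 0, 8, 1, 0, 0, 0, 0, 0, 8, 1, 0, 0, 0, 0, 0, 8, 1, 0, 0, 0, 0, 0, 8, 1, 0, 0, 0, 0, 0, 8, 1, 0, 0, 0, 0, 0]
}}

```text
time: 25.27
position: [528.3, 63.4, 116.7]
orientation: [2.555, 1.828, -0.005]
ft_force: [-5.5, -4.7, 6.2]
width: 15.6
gripper_force: 6.0
```

```bash
python3 -c "
from h import *
bolt()"
```

```text
psi 1.242 shift [-0.6  0.2  1.7] turn [-0.002  0.002 -0.001] F [-5.5 -4.7  6.2] T [-0.725  1.104 -0.059] w 15.6 gf 6.0 t 25.27
82 14.717480253883995
```

The bolt is against its end: it no longer follows and the force has risen to about 6 N. I'll release and rise.

Request:
{"api": "step_arm", "payload": {
  "commands": [45, 0, 0, 0, 0, 0, 0, 45, 0, 0, 0, 0, 0, 0, 45, 0, 0, 0, 0, 0, 0, 45, 0, 0, 0, 0, 0, 0, 45, 0, 0, -4, 0, 0, 0, 45, 0, 0, -20, 0, 0, 0, 45, 0, 0, -45, 0, 0, 0, 45, 0, 0, -70, 0, 0, 0, 45, 0, 0, -95, 0, 0, 0, 45, 0, 0, -110, 0, 0, 0]
}}

```text
time: 26.15
position: [530.4, 64.4, 230.0]
orientation: [2.553, 1.826, 0.005]
ft_force: [0.1, 0.7, 1.4]
width: 45.3
gripper_force: 0.0
```

```bash
python3 - <<'E'
from h import *
bolt();feel2();f=viewer.grab_frame("wrist");save(f,"w3")
E
```

```text
psi 1.242 shift [ -2.3  -1.9 115. ] turn [ 0.004 -0.001 -0.001] F [0.1 0.7 1.4] T [-0.11   0.065  0.041] w 45.3 gf 0.0 t 26.15
84 17.154618931032786
psi 1.242 shift [ 84.8  -3.  121.1] turn [ 0.008  0.004 -1.433] F [1.  0.5 2.8] T [-0.103 -0.015  0.015] w 45.2 gf 0.0 t 26.2
-0.046 17 | 0.016 24 | -0.046 17 | 0.016 24 | -0.046 17 | 0.016 24 | -0.046 17 | 0.016 24 | 
Tz,eff [ 0.015 -0.001] j6 0.2274
```

View pics/w3.png

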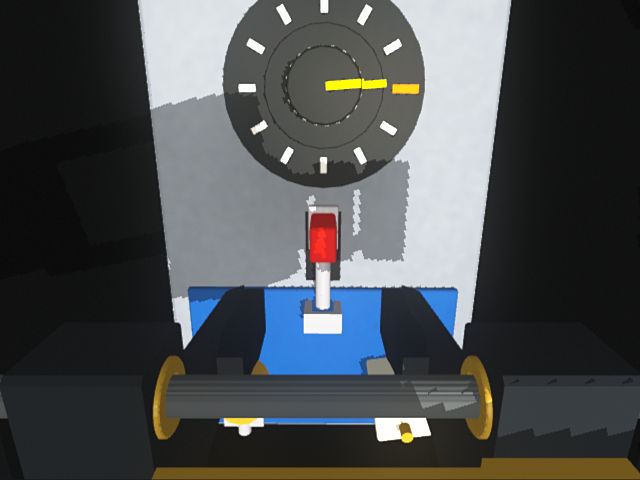

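The view shows the bolt at (323,237) at the dial end of its slot with the slot open behind it, and the dial unchanged just past orange. The gripper is clear of everything.

```bash
python3 -c "
from h import *
print(bot.sign_off())"
```

```text
the job is handed in; nothing more can be done
None
```

I turned the dial left to 1, right to 3, then left until it came gently against its stop, slid the bolt fully home, and handed the job in at about 26 s with the gripper clear.

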